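# Fit the retaining nut on the bench tape stand

## Task

A fresh roll of brown packing tape has been put on the bench tape stand: zero its counter by pressing the round button on the counter box fully down and letting it come back up. Then screw the knurled nut on top of the roll clockwise until it bottoms out, back it off a quarter turn so that the roll can spin, and finish still gripping the nut there, without letting go. Leave the spare tape roll, the small lidded tub and the marker pen where they are.

Things in the scene. Friction and masses are not known exactly. Their poses are not given: they have to be found in the camera images.
- nut_grip (a point): Upright bare aluminium hand nut on the stand's spindle above the brown roll; cannot be lifted off. Knurled cylinder 44 mm in diameter, 42 mm tall, over a flange 82 mm in diameter, 5 mm thick. Point: on the axis, 27 mm above the flange, 15 mm below the cylinder's top (98 mm over the table when home), the height to grip at. z is up; x runs along a small rib on its top, 11 mm, turning with it.
- nut (a joint): Angle of the nut, rad: 0 is bottomed out on the roll (hard stop), positive is backed off, counter-clockwise from above. Right-hand thread: clockwise from above screws it down, sinking 6 mm a turn (0.95 mm a rad). Starts 2.3 to 3.6 rad from home; light drag of 0.05 N m; stays where it is left; 4 rad at most.
- reset_button_top (a point): Centre of the top face of the round steel push button, 28 mm in diameter, in a black collar on the grey counter box at one end of the stand's foot; pressed straight down. 64 mm over the table, 128 mm from the nut's axis. The counter box is 66 x 85 mm and its top is 46 mm over the table.
- reset_button (a joint): Travel of the push button in m: 0 is up, 0.006 is fully down (a hard stop). A spring returns it; it takes 5 N to hold it fully down.
- stand: Grey steel foot of the tape stand, fixed to the table: plate 170 (x) x 270 (y) x 14 mm; origin at table height on the spindle's axis, z up. Counter box with button toward its -y. Brown tape roll round the spindle, 98 mm in diameter, top at 66 mm. The spindle, 14 mm thick, ends at 126 mm. A guide post 12 mm thick, 76 mm high stands at x 68, y 70 mm.
- spare_roll_mid (a point): Centre of a loose roll of pale cream tape lying flat on the table beside the stand, 98 mm in diameter, 45 mm high. To be left alone.
- tub_mid (a point): Centre of a loose white lidded paper tub, 64 mm in diameter, 57 mm high, standing near the counter box. To be left alone.
- marker_mid (a point): Centre of a loose marker pen lying behind the stand, 127 mm long (its y), 19 mm high. To be left alone.

How it is judged:
On the way, in this order (a step that is already met when the one before it is completed fails the run):
1. the counter button is pressed fully down (value of joint reset_button above 0.0052 m), for 0.05 s.
2. the button is let back up (value of joint reset_button below 0.001 m), for 0.1 s.
3. the nut is screwed down until it bottoms out (value of joint nut below 0.07 rad), for 0.1 s.
4. the nut is backed off a quarter turn (value of joint nut between 1.17 and 1.97 rad), for 0.2 s.
At the end, for the whole second after the job is handed in: The nut stands still, backed off a quarter turn from its stop (67 to 113 degrees), with the fingers closed on its knurled cylinder: more than 3 N of contact, the middle of the pads within 35 mm of the grip point. The counter button is up (all of step 4 and velocity of joint nut between -0.1 and 0.1 rad/s and contact force between the fingers and nut above 3 N and distance between the grasp point and nut_grip below 0.035 m and value of joint reset_button below 0.001 m); the arm keeps its last pose, push and grip.
It fails at once if the spare tape roll is moved more than 20 mm (distance of spare_roll_mid from where it was at the start of the episode above 0.02 m).
It fails at once if the tub is moved more than 20 mm (distance of tub_mid from where it was at the start of the episode above 0.02 m).
It fails at once if the marker pen is moved more than 20 mm (distance of marker_mid from where it was at the start of the episode above 0.02 m).
It also fails if it takes over 61 s, if anything falls off the work surface, if the arm or the gripper's body presses on something with over 40 N, if the wrist force passes 120 N, or if a joint passes its speed limit or range.

## Robot

A 7-joint arm with a two-finger parallel gripper is mounted at the origin on a cart in front of the work surface, level with it; the furniture and walls round the work are solid. World frame = base frame: x ahead of the robot, y to its left, z up, the work surface at z = 0. Lengths are in m, angles in rad, forces in N, time in s.
With the tool pointing down it reaches from about 0.425 to 0.925 m from the base axis. Payload 6.8 kg.
Tool frame: the origin (TCP) lies midway between the tips of the shut fingers; the grasp point (between the pads) lies 19 mm behind it (ctrl.grip_point_offset is the distance from the TCP to the grasp point, in m); z points along the fingers, y is the line along which they close (so a half turn about z gives the same grasp; the last joint's range is limited). The gripper opens to 85 mm and grips with 20 to 120 N. Pads are 22 mm wide; open, the fingers measure 114 mm over their backs; the gripper's body (76 mm by 85 mm) begins 54 mm behind the grasp point. The pads swing forward as they close: fully open they stand 13 mm farther back than shut.
Start: joints at [-1.392, 0.477, 0.022, 1.555, -0.011, 1.109, -0.083], TCP at [0.191, 0.647, 0.231] pointing down, gripper open.
Joint ranges: [-2.96, 2.96], [-0.34, 2.1], [-1.41, 1.46], [0.24, 2.44], [-1.37, 4.51], [0.17, 1.92], [-2.96, 2.96]. Speed limits (rad/s): [2.39, 2.39, 3.14, 3.14, 3.14, 3.14, 3.14].

## Interface

Orientations are given as a 3x3 rotation matrix whose columns are the frame's x, y, z axes.
In Python, from cell import ctrl gives the robot as it stands. Calls block until the motion is done:
- ctrl.movep(position, orientation): joint-space move of the TCP to a pose.
- ctrl.line_to(position, vel=0.15, attitude=None, contact_N=None): straight line of the TCP; attitude=None keeps the orientation; vel is the mean speed in m/s. With contact_N (N) it stops when the force on the tool has changed by that much, and returns True; else False.
- ctrl.set_joints(angles): joint-space move.
- ctrl.gripper_to(opening): finger opening in m; the grip force is fixed at half the most; returns when the fingers have stopped.
- ctrl.wait(seconds).
- ctrl.inverse_kinematics(position, orientation): joint angles nearest the present ones, or None.
- ctrl.get_obs(): the state.
- ctrl.get_image(name): name is "side" or "top"; returns the picture (400x640x3 uint8, red, green, blue); there is no depth.
- ctrl.get_calibration(name): a dict with "fx", "fy", "cx", "cy" (pixels), "distortion" ([k1, k2, p1, p2, k3] as OpenCV has them; the pictures are not rectified), "R" (3x3) and "t" (3): a world point X has camera coordinates R X + t. Camera axes: x right, y down, z forward; pixel columns grow to the right and rows downward; lengths in m; the calibration is good to about 2 mm. A picture is of the moment at which its call begins. get_calibration takes no time and is no camera call.
A pose or a line that the arm cannot do raises ctrl.Unreachable and nothing moves.
- ctrl.finish_job(): hands the job in; it is judged then, once.
The state is a dict: "time": time; "joint_positions": joint angles; "qvel": joint speeds; "joint_torque": joint torques, N m; "ee_pos": TCP position; "orientation": TCP orientation; "force": force on the tool from outside, world axes, zero at the start; "torque": the same for the moment, N m; "gripper_width": finger opening in m; "grasp_force": force on a finger pad.
Only numpy, scipy, OpenCV 4.12 (cv2) and the standard library are available. Lean on these libraries where they do the work, as an engineer would, in place of code of your own. Each camera call takes 0.05 s, during which the arm holds its last target. There are 200 camera calls.

## Working session

There is one attempt and no reset: what is moved stays moved. The work goes in short steps, each a Python script; the robot and the scene stay as the last script left them, time stands still between calls to the robot, and variables do not carry over. Pictures are saved under pics/ and viewed, at most 10 in all, crops included, and the job is handed in when it is done.

```bash
ls; mkdir -p pics; python3 - <<'E'
from cell import ctrl
import cv2
for n in("side","top"):
    im=ctrl.get_image(n); cv2.imwrite(f"pics/{n}0.png",im[:,:,::-1]); c=ctrl.get_calibration(n); print(n,c)
o=ctrl.get_obs(); print(o['time'],o['ee_pos'],o['orientation'],o['gripper_width'],ctrl.grip_point_offset)
E
```

```text
pics
side {'fx': 464.6109231484022, 'fy': 464.6109231484022, 'cx': 322.72144250609455, 'cy': 202.82547029333145, 'distortion': array([-0.07862545,  0.        ,  0.        ,  0.        ,  0.        ]), 'R': array([[ 0.8572562 , -0.51478716, -0.0102952 ],
       [-0.29541986, -0.47537877, -0.82869906],
       [ 0.42170951,  0.71344881, -0.55959975]]), 't': array([-0.43201925,  0.23629418,  0.80487788])}
top {'fx': 455.3121360349521, 'fy': 455.3121360349521, 'cx': 312.3806461187443, 'cy': 200.42603540259014, 'distortion': array([-0.03302253,  0.        ,  0.        ,  0.        ,  0.        ]), 'R': array([[ 0.01406266, -0.99969358,  0.02037142],
       [-0.99033567, -0.01673657, -0.13767767],
       [ 0.13797643, -0.01823843, -0.99026757]]), 't': array([0.01940402, 0.54351116, 0.91830876])}
0.1 [0.19083906 0.64692235 0.23045008] [[-9.59148719e-01  2.82902143e-01 -3.36560587e-04]
 [ 2.82902317e-01  9.59147446e-01 -1.56709305e-03]
 [-1.20522754e-04 -1.59828906e-03 -9.99998715e-01]] 0.08509368109024058 0.0187
```

View pics/top0.png

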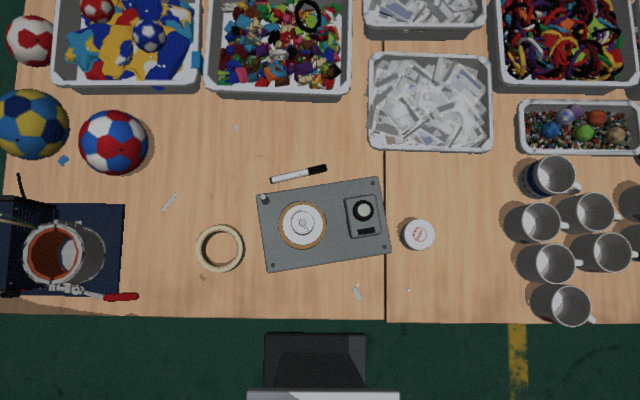

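View pics/side0.png

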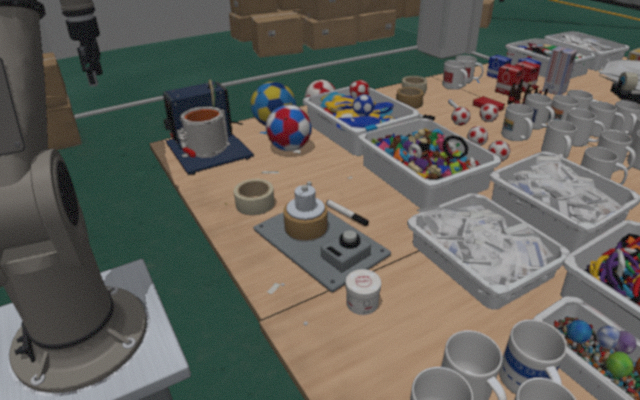

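The top view shows the nut near (302,223), the button near (364,210) and the post near (263,198). In the side view the nut top is near (304,187) and the button near (350,238). I'll zoom in and measure next.

```bash
cat > h.py <<'E'
import numpy as np, cv2
from cell import ctrl
def ray(n,uv):
    c=ctrl.get_calibration(n); K=np.array([[c['fx'],0,c['cx']],[0,c['fy'],c['cy']],[0,0,1]])
    p=cv2.undistortPoints(np.array([[uv]],float),K,np.array(c['distortion'])).ravel()
    d=c['R'].T@np.array([p[0],p[1],1]); return -c['R'].T@c['t'],d
def onz(n,uv,z):
    o,d=ray(n,uv); return o+d*(z-o[2])/d[2]
def pix(n,X):
    c=ctrl.get_calibration(n); K=np.array([[c['fx'],0,c['cx']],[0,c['fy'],c['cy']],[0,0,1]])
    return cv2.projectPoints(np.array([X],float),cv2.Rodrigues(c['R'])[0],c['t'],K,np.array(c['distortion']))[0].ravel()
E
python3 - <<'E'
import cv2,numpy as np
from h import *
t=cv2.imread("pics/top0.png"); s=cv2.imread("pics/side0.png")
a=cv2.resize(t[170:280,250:400],None,fx=5,fy=5,interpolation=cv2.INTER_CUBIC)
cv2.imwrite("pics/tc.png",a)
b=cv2.resize(s[175:285,250:400],None,fx=5,fy=5,interpolation=cv2.INTER_CUBIC)
cv2.imwrite("pics/sc.png",b)
# foot plate by colour: low-saturation grey
hsv=cv2.cvtColor(t,cv2.COLOR_BGR2HSV)
m=((hsv[...,1]<60)&(hsv[...,2]>60)&(hsv[...,2]<170)).astype(np.uint8)
m[:, :240]=0;m[:170]=0;m[285:]=0;m[:,398:]=0
m=cv2.morphologyEx(m,cv2.MORPH_OPEN,np.ones((3,3)))
c=max(cv2.findContours(m,0,2)[0],key=cv2.contourArea)
r=cv2.minAreaRect(c);print(r)
P=[onz("top",p,.014)[:2] for p in cv2.boxPoints(r)];print(np.round(P,4),[np.linalg.norm(P[i]-P[i-1]) for i in range(4)],np.mean(P,0))
E
```

```text
((323.0335693359375, 223.83465576171875), (79.15325164794922, 126.27391052246094), 80.90972137451172)
[[ 0.5567  0.1522]
 [ 0.6052 -0.1171]
 [ 0.4365 -0.1428]
 [ 0.391   0.1208]] [np.float64(0.168627327070572), np.float64(0.2735854349562445), np.float64(0.17068469280962323), np.float64(0.26747525443818737)] [0.49733144 0.00325096]
```

View pics/tc.png

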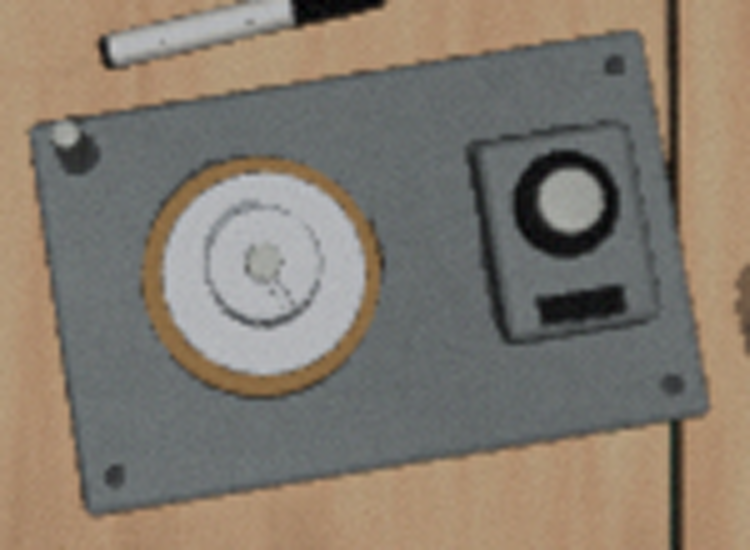

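View pics/sc.png

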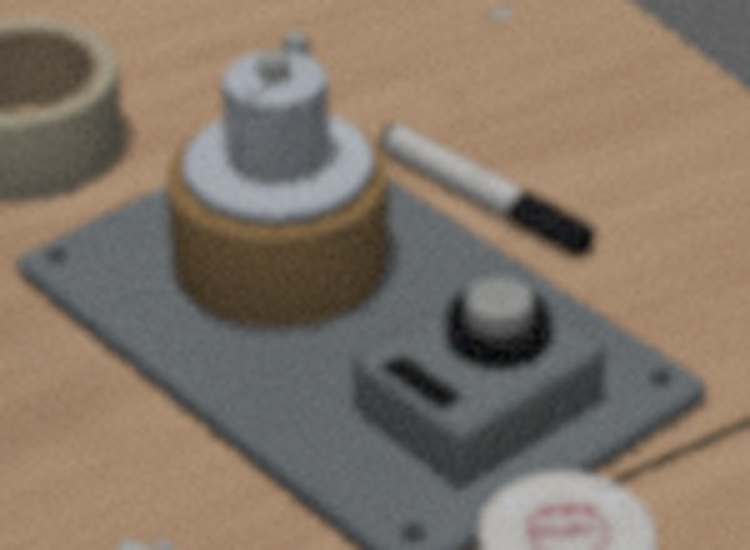

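Close-ups: in the top crop the nut top is at (264,264), giving pixel (302.8,222.8). The button is at (571,200), giving (364.2,210), and the rib points to the lower right. In the side crop the nut-top face is at (275,78), giving (305,190.6), and the button top is at (500,295), giving (350,234). All the objects are clear of the stand.

```bash
python3 - <<'E'
from h import *
t=cv2.imread("pics/top0.png"); hsv=cv2.cvtColor(t,cv2.COLOR_BGR2HSV)
# flange: bright white-ish disc ; button: bright disc
def blob(x0,x1,y0,y1,thr):
    m=np.zeros(t.shape[:2],np.uint8); m[y0:y1,x0:x1]=(t.min(2)[y0:y1,x0:x1]>thr)
    c=max(cv2.findContours(m,0,2)[0],key=cv2.contourArea); return cv2.minEnclosingCircle(c)
f=blob(278,327,200,250,150); b=blob(352,375,198,222,130); print(f,b)
F=onz("top",f[0],.074);B=onz("top",b[0],.064);print('flange',F,'dia',2*f[1]*(-F[2]+.95)/455,'btn',B)
N=onz("top",(302.4,222.4),.116);S=onz("top",(302,222),.126);print('nuttop',N,'spindle',S)
print('side nut',onz("side",(304.6,190.2),.116),'btn',onz("side",(349.6,233.6),.064), 'side pix of B,F', pix("side",B),pix("side",[*F[:2],.116]))
print('dist',np.linalg.norm((B-F)[:2]))
Rt=lambda a:np.array([[np.cos(a),np.sin(a),0],[np.sin(a),-np.cos(a),0],[0,0,-1]])
for a in np.arange(-180,180,30):
    q=ctrl.inverse_kinematics([*F[:2],.081],Rt(np.radians(a)));print(a,None if q is None else np.round(q,2))
E
```

```text
((302.22857666015625, 224.2204132080078), 20.032079696655273) ((363.5769348144531, 209.65383911132812), 5.869740962982178)
flange [0.48959866 0.0481417  0.074     ] dia 0.07713451346931877 btn [ 0.52220177 -0.07640583  0.064     ]
nuttop [0.48947577 0.04773989 0.116     ] spindle [0.48932057 0.0484795  0.126     ]
side nut [0.48898319 0.04698787 0.116     ] btn [ 0.52506222 -0.07175434  0.064     ] side pix of B,F [349.70039693 235.26578845] [304.58863207 189.86807257]
dist 0.1287441257038093
-180 [-0.48  0.41  0.31  2.13 -0.2   0.63  1.54]
-150 [-0.42  0.4   0.23  2.13 -0.15  0.63  2.02]
-120 [-0.3   0.39  0.1   2.12 -0.06  0.63  2.45]
-90 [-0.22  0.39 -0.    2.11  0.    0.64  2.91]
-60 [-1.1   0.84  1.27  2.16 -1.03  0.98 -1.84]
-30 [-1.1   0.84  1.27  2.16 -1.03  0.98 -1.32]
0 [-0.88  0.54  0.85  2.15 -0.62  0.72 -1.18]
30 [-0.74  0.46  0.64  2.14 -0.45  0.66 -0.83]
60 [-0.69  0.45  0.58  2.14 -0.4   0.65 -0.36]
90 [-0.64  0.43  0.51  2.14 -0.35  0.65  0.11]
120 [-0.59  0.42  0.44  2.14 -0.3   0.64  0.59]
150 [-0.53  0.41  0.38  2.13 -0.25  0.64  1.07]
```

```bash
cat >> h.py <<'E'
Rt=lambda a:np.array([[np.cos(a),np.sin(a),0],[np.sin(a),-np.cos(a),0],[0,0,-1]])
N=np.array([.4893,.0478]); B=np.array([.523,-.0755])
def st(*m):
    o=ctrl.get_obs(); print(*m,'t%.2f'%o['time'],np.round(o['ee_pos'],4),'F',np.round(o['force'],1),'T',np.round(o['torque'],2),'q7 %.3f'%o['joint_positions'][6],'w %.4f g %.1f'%(o['gripper_width'],o['grasp_force'])); return o
E
python3 - <<'E'
from h import *
R=Rt(np.radians(170))
ctrl.line_to([.25,.60,.33],vel=.25); st('up')
ctrl.movep([*B,.20],R); ctrl.gripper_to(0.0); st('above')
ctrl.line_to([*B,.085],vel=.12); st('near')
cv2.imwrite("pics/n1.png",cv2.resize(ctrl.get_image("side")[150:300,230:430,::-1],None,fx=4,fy=4))
E
```

```text
up t0.75 [0.2488 0.6    0.3289] F [-0.7 -1.1 -0.5] T [-0.02  0.03  0.01] q7 0.027 w 0.0851 g 0.0
above t4.13 [ 0.523  -0.0756  0.2   ] F [ 0.6 -0.1 -0.5] T [-0.03 -0.   -0.  ] q7 1.712 w 0.0003 g 0.0
near t5.24 [ 0.5236 -0.0757  0.0856] F [-0.3  0.2 -0.1] T [ 0.02 -0.06  0.03] q7 1.855 w 0.0002 g 0.0
```

View pics/n1.png

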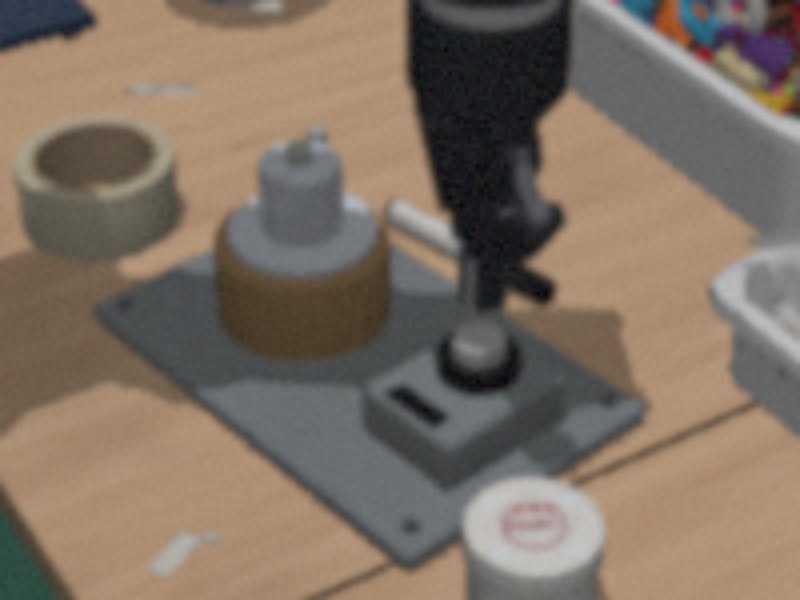

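The closed fingertips, near (483,305) in the crop, are just above the button top at (480,340) and well centred. I'll press now.

```bash
python3 - <<'E'
from h import *
print(ctrl.line_to([*B,.054],vel=.03,contact_N=14)); st('pressed'); ctrl.wait(.2); st('held')
ctrl.line_to([*B,.090],vel=.1); ctrl.wait(.2); st('up')
ctrl.line_to([*B,.22],vel=.2); ctrl.gripper_to(.085)
R=Rt(np.radians(-98)); q=ctrl.inverse_kinematics([*N,.22],R); print(np.round(q,2))
E
```

```text
True
pressed t6.05 [ 0.523  -0.0754  0.062 ] F [-1.5  1.8 10.2] T [0.24 0.54 0.  ] q7 1.884 w 0.0001 g 4.9
held t6.25 [ 0.523  -0.0754  0.062 ] F [-2.3  1.9 10.6] T [0.18 0.53 0.05] q7 1.884 w -0.0001 g 5.4
up t6.88 [ 0.5225 -0.0754  0.0893] F [0.8 0.6 0.1] T [-0.04 -0.02  0.01] q7 1.850 w 0.0002 g 0.0
[-0.6   0.19  0.43  2.02 -0.1   0.95  2.88]
```

Contact stopped the press at z=0.062, higher than the 0.058 I expected for full travel. I'll press again and log force against depth.

```bash
python3 - <<'E'
from h import *
ctrl.gripper_to(0.0); ctrl.line_to([*B,.075],vel=.2); st()
for z in np.arange(.072,.053,-.0015):
    ctrl.line_to([*B,z],vel=.03); o=st('%.4f'%z)
    if o['force'][2]>28: break
ctrl.wait(.15); st('hold')
cv2.imwrite("pics/n2.png",cv2.resize(ctrl.get_image("side")[190:290,300:430,::-1],None,fx=5,fy=5,interpolation=2))
E
```

```text
t10.11 [ 0.5237 -0.0758  0.0758] F [-0.  -0.9  0.5] T [-0.04  0.03 -0.03] q7 1.871 w 0.0001 g 0.0
0.0720 t10.36 [ 0.5235 -0.0754  0.0727] F [ 0.4 -0.8  0.2] T [ 0.04  0.03 -0.02] q7 1.875 w -0.0000 g 0.0
0.0705 t10.61 [ 0.523  -0.0754  0.0706] F [ 0.3  0.1 -0.7] T [-0.01  0.   -0.02] q7 1.877 w -0.0001 g 0.0
0.0690 t10.86 [ 0.5229 -0.0755  0.0689] F [ 0.5 -0.2 -0.9] T [-0.   -0.06  0.01] q7 1.879 w 0.0001 g 0.0
0.0675 t11.11 [ 0.5232 -0.0756  0.0676] F [-0.1  0.3  1.9] T [-0.01 -0.02 -0.05] q7 1.881 w -0.0002 g 0.8
0.0660 t11.36 [ 0.5231 -0.0756  0.0661] F [ 0.3 -0.8  2.2] T [-0.02 -0.06  0.06] q7 1.882 w 0.0005 g 1.3
0.0645 t11.61 [ 0.5232 -0.0756  0.0646] F [0.8 0.1 3.5] T [-0.01 -0.01 -0.04] q7 1.884 w 0.0002 g 1.7
0.0630 t11.86 [ 0.5231 -0.0756  0.063 ] F [ 0.6 -0.3  3.8] T [-0.09 -0.05 -0.04] q7 1.886 w -0.0005 g 2.1
0.0615 t12.11 [ 0.5232 -0.0756  0.062 ] F [-1.   1.5 10.7] T [0.07 0.33 0.02] q7 1.888 w 0.0002 g 5.2
0.0600 t12.36 [ 0.5233 -0.0756  0.0617] F [-6.4  1.3 26.4] T [ 0.33  1.53 -0.06] q7 1.890 w -0.0000 g 13.1
0.0585 t12.61 [ 0.5234 -0.0756  0.0614] F [-11.2   2.8  42.2] T [ 0.65  2.49 -0.01] q7 1.892 w -0.0003 g 21.0
hold t12.76 [ 0.5234 -0.0756  0.0614] F [-10.4   2.1  43. ] T [0.64 2.5  0.06] q7 1.892 w 0.0002 g 20.9
```

View pics/n2.png

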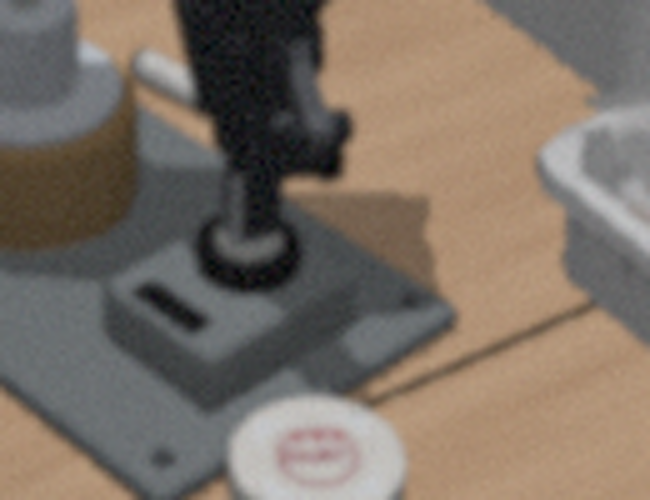

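The button top is level with the collar under the fingertips at (245,240). The profile shows contact at z=0.068 and a hard stop at 0.062, so the full 6 mm was reached. The tips touch about 4 mm earlier than the TCP implies. Next I'll move to the nut.

```bash
python3 - <<'E'
from h import *
ctrl.line_to([*B,.09],vel=.1); ctrl.wait(.2); st('released')
ctrl.line_to([*B,.22],vel=.25); ctrl.gripper_to(.085)
ctrl.movep([*N,.20],Rt(np.radians(-98))); st('above')
ctrl.line_to([*N,.088],vel=.1,contact_N=12); st('down')
ctrl.gripper_to(.03); o=st('grip'); print(np.round(o['joint_positions'],2))
cv2.imwrite("pics/n3.png",cv2.resize(ctrl.get_image("side")[150:270,230:390,::-1],None,fx=5,fy=5,interpolation=2))
E
```

```text
released t13.47 [ 0.5224 -0.0754  0.0892] F [ 0.3  0.3 -0.1] T [-0.01 -0.03  0.02] q7 1.853 w -0.0002 g 0.0
above t16.03 [0.4895 0.0473 0.2001] F [-0.7 -0.7 -1.2] T [-0.01  0.06 -0.02] q7 2.893 w 0.0853 g 0.0
down t17.30 [0.4898 0.0478 0.0885] F [-0.2  0.1 -0.5] T [ 0.01  0.   -0.  ] q7 2.935 w 0.0851 g 0.0
grip t17.76 [0.4904 0.0478 0.0888] F [-0.1 -1.5  4.5] T [-0.06 -0.01  0.02] q7 2.935 w 0.0422 g 60.1
[-0.44  0.39  0.26  2.12 -0.16  0.65  2.94]
```

View pics/n3.png

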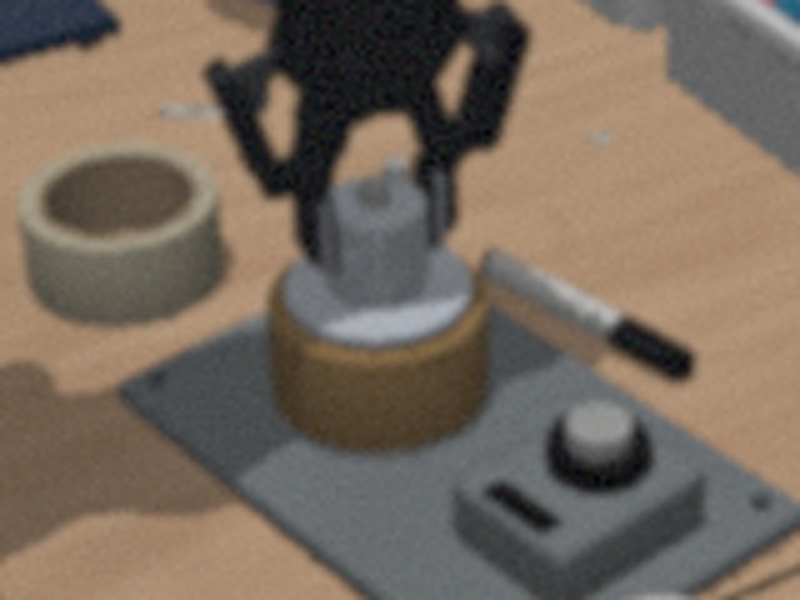

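The fingers grip the knurled cylinder squarely at the right height, with pads at (330,215) and (440,205), width 42 mm and force 60 N. I'll screw it down now.

```bash
python3 - <<'E'
from h import *
o=ctrl.get_obs(); q0=np.array(o['joint_positions']); p=np.array(o['ee_pos'])
d=(np.array(ctrl.inverse_kinematics(p-[0,0,.003],o['orientation']))-np.array(ctrl.inverse_kinematics(p,o['orientation'])))/.003
print(np.round(d*.003,4)); d[6]=0
a=0
while a<3.95:
    a+=.15; q=q0+d*a*.00095; q[6]=q0[6]-a; ctrl.set_joints(q); o=st('%.2f'%a)
    if abs(o['torque'][2])>.6: break
ctrl.wait(.2); st('end')
np.save('s.npy',np.array([*q0,*d,a]))
E
```

```text
[ 0.004   0.0051 -0.0046  0.0015 -0.0006 -0.0068  0.0004]
0.15 t18.07 [0.4902 0.0478 0.0887] F [-1.1 -0.6  2.2] T [-0.01  0.33 -0.07] q7 2.789 w 0.0423 g 61.7
0.30 t18.34 [0.4902 0.0479 0.0886] F [-1.  -0.3  3.1] T [ 0.05  0.44 -0.04] q7 2.641 w 0.0423 g 61.8
0.45 t18.61 [0.49   0.0479 0.0884] F [-2.4 -0.1  4. ] T [ 0.22  0.67 -0.03] q7 2.492 w 0.0426 g 62.0
0.60 t18.88 [0.4899 0.048  0.0883] F [-3.7  2.1  4.9] T [ 0.35  0.88 -0.03] q7 2.343 w 0.0428 g 62.1
0.75 t19.14 [0.4899 0.0481 0.0881] F [-4.4  0.8  5.8] T [ 0.38  0.94 -0.08] q7 2.193 w 0.0426 g 62.3
0.90 t19.41 [0.4899 0.0482 0.088 ] F [-4.1  2.3  5.2] T [ 0.5   0.95 -0.07] q7 2.042 w 0.0423 g 62.3
1.05 t19.68 [0.4897 0.0483 0.0878] F [-4.5  2.2  5.2] T [0.57 0.97 0.  ] q7 1.892 w 0.0420 g 62.3
1.20 t19.94 [0.4897 0.0485 0.0877] F [-5.2  2.7  6. ] T [ 0.58  0.96 -0.07] q7 1.742 w 0.0424 g 62.3
1.35 t20.21 [0.4897 0.0486 0.0876] F [-4.8  3.2  6.7] T [ 0.62  1.01 -0.05] q7 1.593 w 0.0423 g 62.3
1.50 t20.48 [0.4897 0.0487 0.0874] F [-4.6  2.9  5.7] T [ 0.69  1.   -0.02] q7 1.443 w 0.0425 g 62.3
1.65 t20.74 [0.4898 0.0488 0.0873] 
[... 1090 characters left out ...]
[0.4908 0.0495 0.0858] F [-1.1  4.3  1. ] T [ 1.12  0.41 -0.04] q7 -0.357 w 0.0426 g 61.9
3.45 t23.94 [0.491  0.0495 0.0856] F [-1.5  5.5  0.4] T [ 1.18  0.25 -0.11] q7 -0.507 w 0.0423 g 61.8
3.60 t24.21 [0.4905 0.0486 0.0855] F [-1.6  4.3  4.6] T [ 0.75  0.54 -0.  ] q7 -0.657 w 0.0420 g 62.1
3.75 t24.48 [0.4905 0.0483 0.0854] F [-2.8  3.4  5.1] T [ 0.87  0.6  -0.03] q7 -0.808 w 0.0422 g 62.5
3.90 t24.74 [0.4901 0.0482 0.0852] F [-3.7  3.8  6.4] T [ 0.8   0.76 -0.04] q7 -0.960 w 0.0426 g 62.9
4.05 t25.01 [0.4896 0.048  0.085 ] F [-5.5  4.1  8.3] T [ 0.73  1.12 -0.04] q7 -1.110 w 0.0423 g 63.5
end t25.21 [0.4896 0.048  0.085 ] F [-6.6  3.3  7.5] T [ 0.75  1.12 -0.05] q7 -1.109 w 0.0425 g 63.5
```

The stop hasn't shown up clearly in Tz, but something shifted near 3.5 rad. I'll keep turning in small steps and watch the joint-7 torque as well.

```bash
python3 - <<'E'
from h import *
s=np.load('s.npy'); q0=s[:7]; d=s[7:14]; a=s[14]
im=ctrl.get_image("side"); cv2.imwrite("pics/a0.png",im[:,:,::-1])
ac=a
for k in range(6):
    a+=.08; q=q0+d*ac*.00095; q[6]=q0[6]-a; ctrl.set_joints(q); o=ctrl.get_obs(); print('%.2f'%a,'cmd %.3f'%q[6],'q %.3f'%o['joint_positions'][6],'tau7 %.2f'%o['joint_torque'][6],'F',np.round(o['force'],1),'T',np.round(o['torque'],2),np.round(o['ee_pos'],4),'t%.1f'%o['time'])
s[14]=a; np.save('s.npy',s)
im=ctrl.get_image("side"); cv2.imwrite("pics/a1.png",im[:,:,::-1])
f=lambda n:cv2.resize(cv2.imread(n)[175:225,275:335],None,fx=6,fy=6,interpolation=2)
# side-by-side: original, before, after
cv2.imwrite("pics/cmp.png",cv2.resize(np.vstack([np.hstack([f("pics/side0.png"),f("pics/a0.png")]),np.hstack([f("pics/a1.png"),f("pics/a1.png")])]),(720,600)))
E
```

```text
4.13 cmd -1.195 q -1.189 tau7 -0.10 F [-3.1  4.1  4.8] T [ 0.86  0.72 -0.  ] [0.4902 0.0484 0.085 ] t25.5
4.21 cmd -1.275 q -1.269 tau7 -0.39 F [-4.6  5.3  6.5] T [0.82 0.9  0.21] [0.4898 0.0483 0.085 ] t25.8
4.29 cmd -1.355 q -1.348 tau7 -0.85 F [-2.8  4.1  4. ] T [1.   0.63 0.75] [0.4902 0.0485 0.085 ] t26.0
4.37 cmd -1.435 q -1.429 tau7 -0.18 F [-3.2  4.5  3.4] T [1.11 0.55 0.08] [0.4903 0.0485 0.0849] t26.3
4.45 cmd -1.515 q -1.508 tau7 -0.72 F [-2.5  4.1  3.2] T [1.03 0.74 0.56] [0.4899 0.0485 0.0849] t26.5
4.53 cmd -1.595 q -1.587 tau7 -1.16 F [-1.   5.6  1.7] T [1.09 0.34 1.  ] [0.4905 0.0485 0.0849] t26.8
```

View pics/cmp.png

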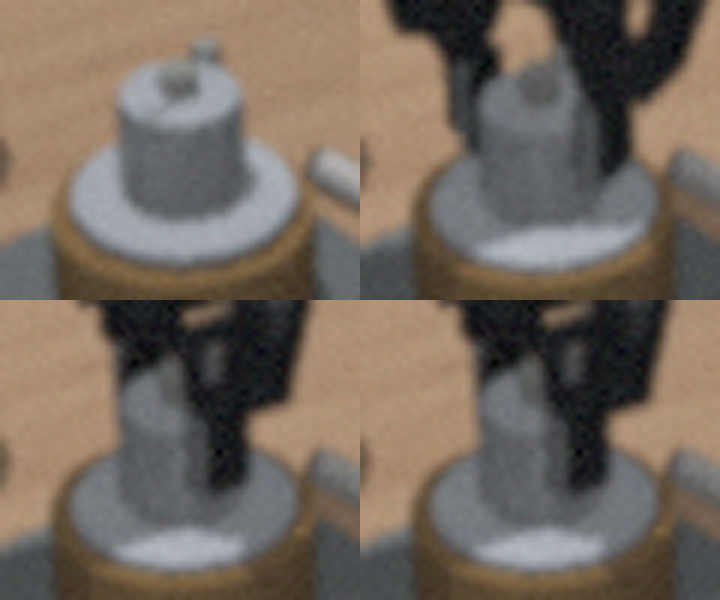

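The fingers still hold the knurled cylinder. The torque now climbs in a sawtooth up to 1 N m (stick-slip), so the nut is on its hard stop. I'll unwind to zero torque, then back off a quarter turn from there.

```bash
python3 - <<'E'
from h import *
s=np.load('s.npy'); d=s[7:14]
ctrl.wait(.3); o=st('stop'); q0=np.array(o['joint_positions']); q0[6]-=.007
r=0; z=None
while r<.5:
    r+=.03; q=q0.copy(); q[6]+=r; ctrl.set_joints(q); o=ctrl.get_obs(); print('%.2f'%r,'Tz %.2f tau7 %.2f'%(o['torque'][2],o['joint_torque'][6]),end='; ')
    if o['torque'][2]<.1: break
print(); r0=r
for b in np.arange(.15,1.551,.1):
    q=q0-d*b*.00095; q[6]+=r0+b; ctrl.set_joints(q)
    if int(b*100)%40<12: st('%.2f'%b)
ctrl.wait(.5); o=st('end'); print('qvel',np.abs(o['qvel']).max())
cv2.imwrite("pics/a2.png",cv2.resize(ctrl.get_image("side")[160:260,240:390,::-1],None,fx=5,fy=5,interpolation=2))
E
```

```text
stop t27.11 [0.4905 0.0485 0.0849] F [-2.   5.4  1. ] T [1.1  0.35 0.98] q7 -1.587 w 0.0425 g 63.2
0.03 Tz 0.06 tau7 0.11; 
0.45 t28.38 [0.4905 0.0486 0.0853] F [-2.7  3.9  1.8] T [1.   0.37 0.09] q7 -1.120 w 0.0422 g 63.3
0.85 t29.38 [0.4905 0.0486 0.0857] F [-1.4  4.   2. ] T [0.95 0.41 0.05] q7 -0.720 w 0.0423 g 63.2
1.25 t30.38 [0.4905 0.0485 0.0861] F [-0.7  3.9  1.8] T [0.9  0.33 0.05] q7 -0.320 w 0.0428 g 63.2
end t31.62 [0.4906 0.0485 0.0864] F [-0.2  4.   0.8] T [ 0.79  0.23 -0.06] q7 -0.015 w 0.0425 g 63.2
qvel 0.002940468457940338
```

View pics/a2.png

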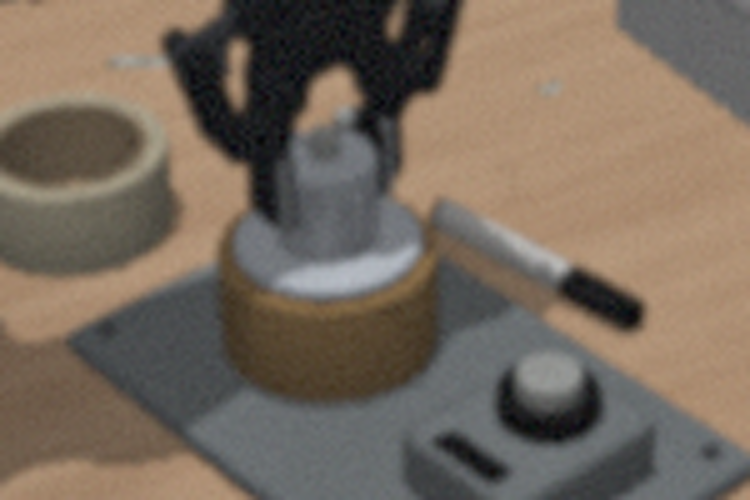

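The grip is intact, and the button at (548,375) is up. There is about 29 s left, so I'll confirm the stop by screwing down again: torque should rise at the same q7, about -1.57. Then I'll return a quarter turn and hand in if it does.

```bash
python3 - <<'E'
from h import *
s=np.load('s.npy'); d=s[7:14]
q0=np.array(ctrl.get_obs()['joint_positions']); zs=[]; hit=None
for b in [.35,.7,1.05,1.3,1.4,1.45,1.5,1.54,1.58,1.62,1.66,1.7,1.74,1.78]:
    q=q0+d*min(b,1.55)*.00095; q[6]-=b; ctrl.set_joints(q); o=ctrl.get_obs(); T=o['torque'][2]; print('%.2f Tz %.2f tau7 %.2f q7 %.3f'%(b,T,o['joint_torque'][6],o['joint_positions'][6]))
    if T>.5: hit=b; break
ctrl.wait(.2); q1=q; 
if hit:
    for c in np.arange(.2,1.601,.2):
        q=q1-d*c*.00095; q[6]=q1[6]+c; ctrl.set_joints(q)
    ctrl.wait(.5)
st('end',hit)
E
```

```text
0.35 Tz 0.00 tau7 -0.21 q7 -0.361
0.70 Tz -0.10 tau7 -0.19 q7 -0.709
1.05 Tz 0.01 tau7 -0.18 q7 -1.059
1.30 Tz -0.04 tau7 -0.26 q7 -1.308
1.40 Tz -0.09 tau7 -0.27 q7 -1.409
1.45 Tz -0.05 tau7 -0.09 q7 -1.460
1.50 Tz -0.05 tau7 -0.10 q7 -1.511
1.54 Tz -0.04 tau7 -0.07 q7 -1.552
1.58 Tz 1.20 tau7 -1.27 q7 -1.591
end 1.58 t37.72 [0.4906 0.0485 0.0864] F [-1.7  4.9 -0.4] T [ 1.02  0.36 -0.05] q7 0.005 w 0.0423 g 63.0
```

The stop came back at the same angle, q7 ≈ -1.57. The nut is now backed off about 1.57 rad and still gripped.

```bash
python3 -c "
from cell import ctrl
print(ctrl.finish_job())"
```

```text
the job is handed in; nothing more can be done
None
```

I pressed the counter button fully down and let it back up, then screwed the nut to its hard stop and backed it off about 1.57 rad; the job was handed in at about 38 s with the nut still gripped, and no verdict was reported.

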